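Put the well plate away in the dark hood

TASK

The six-well plate left on the bench must go out of the light, into the one bay of the three-bay dark hood that is still empty; the other two already hold a plate, but the closed flaps hide which; a fingertip put in under a flap will tell. Slide the plate flat along the bench, without lifting or tipping it, under the flap of the empty bay and on until it is so far in that the flap drops shut behind it. Be gentle with plate, hood and flaps, leave all three flaps hanging closed, and leave the other things on the bench where they are.

Things in the scene. Friction and masses are not known exactly. Their poses are not given: they have to be found in the camera images.
- well_plate: Clear six-well culture plate, lid on, 86 x 129 x 22 mm, about 100 g, too wide for the gripper. Origin: centre of its underside; x along the 86 mm side, y along the 129 mm side, z up. It lies in front of the hood, one end towards it (up to 0.6 rad askew), and fits into a bay only end first, either end. Pushed flat against a long side or an end by two spread fingertips it follows without turning.
- hood: Dark sheet-metal hood fixed to the bench, 80 mm high, 311 mm wide; the bench is its floor. Origin: on the bench, middle of the open front (mouth), which faces left; x into the bays, y along the mouth away from the robot, z up. Roof's front edge: x = -2 mm, z = 76 to 80 mm. Three bays 97 mm wide, 5 mm walls with round ends, 162 mm deep from mouth to back wall. Two hold such a plate, one none.
- bay_far (a point): Middle of the mouth of the bay farthest from the robot, on the bench, at hood y = +102 mm, x = 0; axes as the hood's. In a full bay the stored plate's near end stands 30 to 34 mm behind the mouth and is stopped by the back wall at 33 to 34 mm; in the empty bay nothing stands there. A leaning fingertip pushed in low under the flap feels it.
- bay_middle (a point): The same for the middle bay, at hood y = 0. Upright fingers are stopped by the roof's front edge; fingers that lean 40 to 45 degrees, tips forward into the bay and close over the bench, reach about 45 mm behind the mouth.
- bay_near (a point): The same for the bay nearest the robot, at hood y = -102 mm.
- flap_far (a joint): Angle of the far bay's flap: a light (40 g) black plate, 93 mm wide, hinged at the top of the mouth (hood x = 2, z = 76 mm), lower edge 16 mm over the bench. 0 = closed; swings only inward, to 1.4 rad, under 2 N, and falls shut by itself. It rides on the lid of a plate pushed in until the plate's near end is 29 mm behind the mouth, then drops behind it once the fingers are out.
- flap_middle (a joint): The same for the middle bay's flap.
- flap_near (a joint): The same for the near bay's flap.
- objective_can: Bystander: black round canister with a screw lid, 44 mm wide, 53 mm high, standing beyond the hood. Origin: centre of its underside.
- marker: Bystander: capped marker pen, 135 mm long, 17 mm thick, lying right of the hood. Origin: under its middle.
- timer: Bystander: square lab timer with three keys, 66 x 66 x 19 mm, lying far left of the hood. Origin: centre of its underside.

How it is judged:
By the outcome, as a careful person would: the job done as asked, in the order asked, and still so for the second after the job is handed in, with the robot touching nothing.
It also fails if it takes over 61 s, if anything falls off the work surface, if the arm or the gripper's body presses on something with over 40 N, if the wrist force passes 120 N, or if a joint passes its speed limit or range.

ROBOT

A 6-joint arm with a two-finger parallel gripper is mounted at the origin on a cart in front of the work surface, level with it; the furniture and walls round the work are solid. World frame = base frame: x ahead of the robot, y to its left, z up, the work surface at z = 0. Lengths are in m, angles in degrees, forces in N, time in s.
With the tool pointing down it reaches from about 0.4 to 0.825 m from the base axis. Payload 7 kg.
Tool frame: the origin (TCP) lies midway between the tips of the shut fingers; the grasp point (between the pads) lies ctrl.tcp_to_grasp behind it (ctrl.tcp_to_grasp is the distance from the TCP to the grasp point, in m); z points along the fingers, y is the line along which they close (so a half turn about z gives the same grasp; the last joint's range is limited). The gripper opens to 88 mm and grips with 3 to 60 N. Pads are 19 mm wide; open, the fingers measure 130 mm over their backs; the gripper's body (78 mm by 193 mm) begins 47 mm behind the grasp point.
Start: joints at [92.997, 20.546, 0.682, 0, -70.136, -16.507], TCP at [0.158, 0.656, 0.227] pointing down, gripper open.
Joint ranges: [-176.03, 176.03], [-82.01, 121.73], [-58.28, 71.71], [-173.87, 95.51], [-174.79, -0.11], [-173.66, 173.66]. Speed limits (degrees/s): [136.94, 136.94, 172.46, 180, 180, 180].

INTERFACE

Orientations are given as [roll, pitch, yaw] about the fixed x, y, z axes, in that order (R = Rz(yaw) Ry(pitch) Rx(roll)).
In Python, from plant import ctrl, imaging, close_job gives the robot as it stands.
- The arm moves only by the shell command python3 -m crank 'ROWS'. ROWS is JSON, a list of rows, each a list of 3 entries, a list of its own where there are three numbers: the shift along the world's x, y, z in m, then the turn, a rotation vector about the world's x, y, z in degrees, then the opening, from -1 (shut) to 1 (fully open), so that 0 is half open. A call has 1 to 12 rows; each row shifts and turns the commanded pose from where the row before left it; what a row does not reach is not made up. A row lasts 1/10 s, in which the tool goes at most 50 mm and 8.59 degrees, less where a joint would pass 70% of its speed; a pose out of reach is approached as far as the arm can. A call is refused whole if a number of a shift passes 0.05 or a number of a turn 8.59, either way. A call with a gripper value outside its range is refused whole. The fingers move at their own pace and stop on an object; the grip force is fixed at half the most. Time passes only in rows, so rows that do not move let the fingers close. It gives the time, the measured TCP pose, the force, the opening and the grip force at its end, in the units of the state.
- ctrl.get_obs(): the state, without advancing time (a new reading comes with each control period).
- imaging.snapshot(name): name is "scene" or "side" or "wrist"; returns (picture, depth): 400x640x3 uint8, blue, green, red; 400x640 float32, m along the optical axis (not along the pixel's ray), 0 where there is no reading.
- imaging.camera_model(name): a dict with "mtx" (3x3 intrinsics, pixels), "D" ([k1, k2, p1, p2, k3] as OpenCV has them; the pictures are not rectified), "R" (3x3) and "t" (3): a world point X has camera coordinates R X + t. Camera axes: x right, y down, z forward; pixel columns grow to the right and rows downward; lengths in m; the calibration is good to about 2 mm. A picture is of the moment at which its call begins: read the wrist's pose just before it. camera_model takes no time and is no camera call; for the wrist camera it gives the pose at the moment of the call.
- close_job(): hands the job in; it is judged then, once.
The state is a dict: "clock": time; "joint_pos": joint angles; "qvel": joint speeds; "tau": joint torques, N m; "tool_pos": TCP position; "orientation": TCP orientation; "force": force on the tool from outside, world axes, zero at the start; "moment": the same for the moment, N m; "opening": finger opening in m; "gripper_force": force on a finger pad.
Only numpy, scipy, OpenCV 4.12 (cv2) and the standard library are available. Lean on these libraries where they do the work, as an engineer would, in place of code of your own. Each camera call takes 0.05 s, during which the arm holds its last target. There are 200 camera calls.

## Working session

There is one attempt and no reset: what is moved stays moved. The work goes in short steps, Python scripts to look and compute and a shell command to move; the robot and the scene stay as the last step left them, time stands still between calls to the robot, and variables do not carry over. Pictures are saved under pics/ and viewed, at most 10 in all, crops included, and the job is handed in when it is done.

```bash
ls; mkdir -p pics; python3 - <<'E'
from plant import ctrl, imaging
import cv2,numpy as np
o=ctrl.get_obs();print(o, ctrl.tcp_to_grasp)
for n in("scene","side"):
    p,d=imaging.snapshot(n);cv2.imwrite(f"pics/{n}0.png",p);np.save(f"{n}0.npy",d)
    m=imaging.camera_model(n);print(n,m)
E
```

```text
pics
{'clock': 0.0, 'joint_pos': array([ 9.29965537e+01,  2.05935402e+01,  6.34829673e-01, -2.16241963e-02,
       -7.01349637e+01, -1.65085387e+01]), 'qvel': array([ 0.0575151 , -0.00539612, -0.02780635,  0.09404085, -0.01485403,
        0.07389893]), 'tau': array([ 5.11237213e-04, -5.82718277e+01,  2.93062645e+01,  6.99768305e+00,
        7.06877807e-03, -1.49211683e-04]), 'tool_pos': array([0.15759601, 0.65585256, 0.22560221]), 'orientation': array([ 1.79904410e+02, -7.13111763e-03, -1.35193437e+01]), 'force': array([-0.5828304 , -0.49431858,  0.21144606]), 'moment': array([-0.00190713,  0.01659916, -0.03720092]), 'gripper_force': 0.0, 'opening': 0.08730974737113753} 0.0188
scene {'mtx': array([[380.75618298,   0.        , 314.0758385 ],
       [  0.        , 380.75618298, 197.80893445],
       [  0.        ,   0.        ,   1.        ]]), 'D': array([-0.02297395,  0.        ,  0.        ,  0.        ,  0.        ]), 'R': array([[ 0.61860144, -0.78551263,  0.01738276],
       [-0.52640857, -0.43077489, -0.73302593],
       [ 0.58328918,  0.44430046, -0.67997855]]), 't': array([-0.20493771,  0.46565028,  0.59079809])}
side {'mtx': array([[392.77639946,   0.        , 319.99758376],
       [  0.        , 392.77639946, 199.63825883],
       [  0.        ,   0.        ,   1.        ]]), 'D': array([-0.08468038,  0.        ,  0.        ,  0.        ,  0.        ]), 'R': array([[ 0.27001278,  0.96258382,  0.0229236 ],
       [ 0.41907814, -0.09605373, -0.90285503],
       [-0.86687174,  0.25338918, -0.42933357]]), 't': array([-0.34870575, -0.17312447,  1.51177924])}
```

View pics/scene0.png

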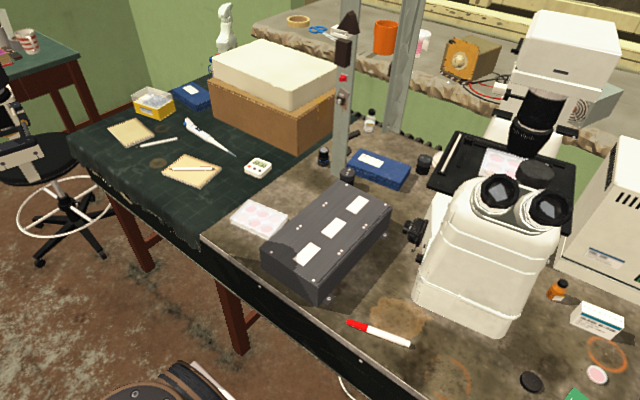

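View pics/side0.png

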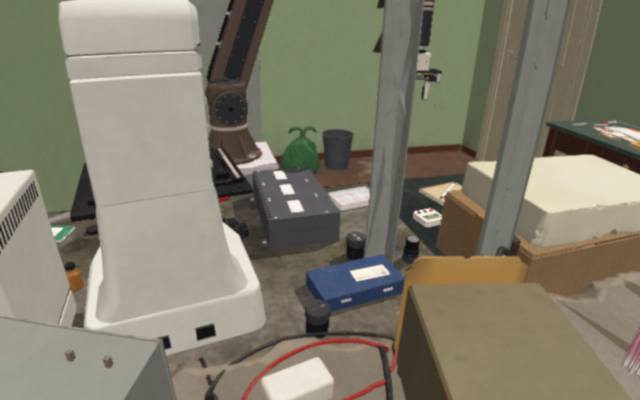

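The scene view shows the hood (roof about (325,235)), the plate left of it (260,217), the marker (378,333) and the timer (257,165). The side view shows the hood at (295,205) and the plate at (352,197). Next I get hood and plate poses from the depth and masks.

```bash
cat > h.py <<'E'
import cv2,numpy as np
from plant import ctrl, imaging
def cloud(m,d):
    h,w=d.shape
    uv=np.stack(np.meshgrid(np.arange(w),np.arange(h)),-1).reshape(-1,1,2).astype(np.float64)
    r=cv2.undistortPoints(uv,m["mtx"],m["D"]).reshape(h,w,2)
    c=np.dstack([r*d[...,None],d])
    X=(c-m["t"])@m["R"]; X[d==0]=np.nan
    return X
def rect(X,mask):
    mask=cv2.morphologyEx(mask.astype(np.uint8),cv2.MORPH_OPEN,np.ones((3,3)))
    n,l,s,c=cv2.connectedComponentsWithStats(mask)
    return [(s[i],cv2.minAreaRect(X[l==i][:,:2].astype(np.float32)*1000),np.nanmedian(X[l==i][:,2])*1000) for i in range(1,n) if s[i][4]>60]
def proj(m,P):
    return cv2.projectPoints(np.float64(P).reshape(-1,1,3),cv2.Rodrigues(m["R"])[0],m["t"],m["mtx"],m["D"])[0].reshape(-1,2)
E
python3 - <<'E'
from h import *
for n in("scene","side"):
    m=imaging.camera_model(n);d=np.load(f"{n}0.npy");p=cv2.imread(f"pics/{n}0.png");X=cloud(m,d)
    print(n,"cam",-m["R"].T@m["t"], "tcp px",proj(m,[0.158,.656,.227]))
    r=np.hypot(X[...,0],X[...,1])
    reg=(r<1.3)
    for nm,lo,hi in(("hood",.07,.09),("plate",.014,.03)):
        for s,q,z in rect(X,reg&(X[...,2]>lo)&(X[...,2]<hi)): print(nm,s,np.round(q[0],1),np.round(q[1],1),round(q[2],1),round(z,1),cv2.boxPoints(q).round().tolist())
E
```

```text
scene cam [ 0.02729093 -0.22288257  0.74662614] tcp px [[ 30.68018007 167.33773395]]
hood [132  87  38  17 377] [ 663.1 1022.4] [ 83.8 121.4] 10.2 74.4 [[611.0, 1075.0], [633.0, 955.0], [715.0, 970.0], [694.0, 1090.0]]
hood [210  97 125  42 601] [801.8 585.4] [185.5 448.1] 28.3 80.0 [[614.0, 739.0], [826.0, 344.0], [990.0, 432.0], [777.0, 827.0]]
hood [384 108  20   8  96] [1115.4  273.3] [24.6 69.3] 43.4 80.1 [[1083.0, 290.0], [1130.0, 240.0], [1148.0, 257.0], [1101.0, 307.0]]
hood [332 152  15  10  79] [785.2 267.3] [10.7 50. ] 0.3 80.1 [[780.0, 292.0], [780.0, 242.0], [791.0, 242.0], [790.0, 292.0]]
hood [ 260  179  132  110 7185] [547.9 124.2] [314.3 171.9] 0.1 80.5 [[391.0, 210.0], [391.0, 38.0], [705.0, 38.0], [705.0, 210.0]]
hood [411 218  17  18 208] [685.2 -40.2] [49.7 32.4] 8.9 80.8 [[658.0, -28.0], [663.0, -60.0], [712.0, -52.0], [707.0, -20.0]]
hood [565 243  75  41 527] [ 833.3 -416.6] [156.4  32.3] 82.8 79.8 [[807.0, -492.0], [840.0, -496.0], [859.0, -341.0], [827.0, -337.0]]
hood [422 284  86  40 404] [ 545.4 -211.5] [  9.9 174. ] 8.5 76.9 [[528.0, -126.0], [553.0, -29
[... 4538 characters left out ...]
, [766.0, -370.0], [776.0, -364.0], [762.0, -341.0]]
plate [307 278  13  19  78] [885.9  98.8] [65.3  2.1] 7.3 22.5 [[853.0, 96.0], [854.0, 94.0], [918.0, 102.0], [918.0, 104.0]]
plate [329 285  65  21 391] [935.3 183.3] [  8.7 138. ] 6.1 23.1 [[924.0, 251.0], [938.0, 114.0], [947.0, 115.0], [932.0, 252.0]]
plate [ 67 304   9  22  91] [ 868.9 -338.2] [65.   2.5] 3.4 22.5 [[836.0, -339.0], [837.0, -341.0], [901.0, -338.0], [901.0, -335.0]]
plate [165 317 101  38 701] [976.5 -85.2] [ 15.5 170.6] 13.7 21.8 [[949.0, -4.0], [989.0, -170.0], [1004.0, -166.0], [964.0, -0.0]]
plate [306 323  23  10 137] [993.9  78.2] [37.9 16.9] 77.8 22.6 [[982.0, 61.0], [998.0, 58.0], [1006.0, 95.0], [990.0, 99.0]]
```

```bash
python3 - <<'E'
from h import *
o=ctrl.get_obs();T=o["tool_pos"]
from scipy.spatial.transform import Rotation as Ro
Rt=Ro.from_euler("xyz",o["orientation"],degrees=True).as_matrix();print(Rt.round(2))
p,d=imaging.snapshot("wrist");cv2.imwrite("pics/wrist0.png",p)
m=imaging.camera_model("wrist");print("wrist cam in tool",((-m["R"].T@m["t"]-T)@Rt).round(3))
for n,X in(("side",cloud(imaging.camera_model("side"),np.load("side0.npy"))),("wrist",cloud(m,d)),("scene",cloud(imaging.camera_model("scene"),np.load("scene0.npy")))):
    L=(X-T)@Rt*1000
    for z in range(-200,20,10):
        k=(abs(L[...,0])<130)&(abs(L[...,1])<130)&(L[...,2]>=z)&(L[...,2]<z+10)
        if k.sum()>2: print(n,z,k.sum(),"x",np.percentile(L[k][:,0],[2,98]).round(),"y",np.percentile(L[k][:,1],[2,98]).round())
E
```

```text
[[ 0.97 -0.23 -0.  ]
 [-0.23 -0.97 -0.  ]
 [ 0.    0.   -1.  ]]
wrist cam in tool [ 0.079  0.    -0.158]
side -200 20 x [22. 49.] y [-38.  -5.]
side -190 15 x [12. 35.] y [-29.  -7.]
side -180 21 x [16. 42.] y [-34.  -7.]
side -170 36 x [ 6. 44.] y [-48.  -7.]
side -160 32 x [18. 44.] y [-49.  -7.]
side -150 35 x [18. 28.] y [-51. -11.]
side -140 34 x [17. 28.] y [-52. -10.]
side -130 37 x [16. 30.] y [-54.  -8.]
side -120 65 x [-30.  31.] y [-94. -10.]
side -110 71 x [19. 45.] y [-94.  -9.]
side -100 61 x [-22.  42.] y [-93. -13.]
side -90 78 x [-29.  43.] y [-88. -10.]
side -80 50 x [-28.  44.] y [-92.  -9.]
side -70 27 x [-5. 36.] y [-88. -49.]
side -60 19 x [-6. 16.] y [-68. -49.]
side -50 22 x [-9. 20.] y [-65. -44.]
side -40 17 x [-5. 17.] y [-62. -45.]
side -30 17 x [-10.  16.] y [-61. -45.]
side -20 18 x [-8. 17.] y [-61. -45.]
side -10 10 x [-3. 14.] y [-61. -45.]
wrist -120 5341 x [23. 27.] y [-48.  16.]
wrist -110 31123 x [19. 34.] y [-68.  68.]
wrist -100 9306 x [22. 38.] y [-80.  75.]
wrist -90 28766 x [18. 39.] y [-80.  81.]
wrist -80 7005 x [ 7. 39.] y [-84.  86.]
wris
[... 421 characters left out ...]
.] y [-10.  34.]
scene -170 89 x [16. 40.] y [-43.  32.]
scene -160 57 x [11. 39.] y [-9. 20.]
scene -150 56 x [ 6. 23.] y [-4. 21.]
scene -140 86 x [ 1. 25.] y [-15.  20.]
scene -130 93 x [-2. 25.] y [-9. 19.]
scene -120 181 x [-15.  31.] y [-55.  97.]
scene -110 659 x [-18.  38.] y [-86.  99.]
scene -100 230 x [-25.  38.] y [-81.  97.]
scene -90 302 x [-29.  39.] y [-80.  92.]
scene -80 239 x [-34.  39.] y [-52.  92.]
scene -70 89 x [-36.  37.] y [-48.  92.]
scene -60 57 x [-11.  10.] y [-51.  68.]
scene -50 52 x [-11.  10.] y [63. 68.]
scene -40 53 x [-10.  10.] y [57. 66.]
scene -30 50 x [-11.  10.] y [57. 64.]
scene -20 53 x [-11.  10.] y [56. 62.]
scene -10 43 x [-12.   9.] y [56. 63.]
```

View pics/wrist0.png

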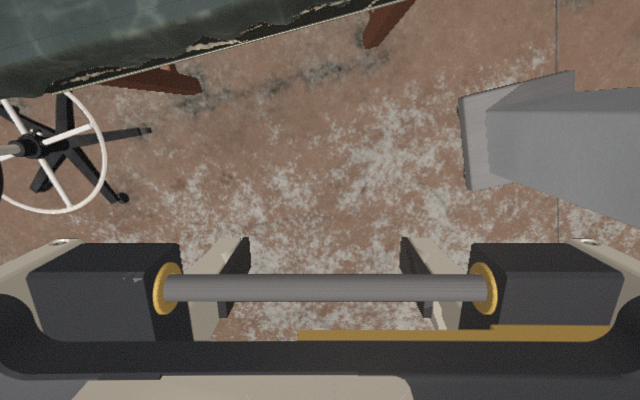

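The wrist view shows the gripper's sliding jaw blocks at (110,290) and (545,290), the rod at (330,288) and the body's dark edge at (330,355). I'll locate them in tool coordinates, to see how far the hand can lean in under the roof's edge.

```bash
python3 - <<'E'
from h import *
from scipy.spatial.transform import Rotation as Ro
o=ctrl.get_obs();T=o["tool_pos"];Rt=Ro.from_euler("xyz",o["orientation"],degrees=True).as_matrix()
p,d=imaging.snapshot("wrist");m=imaging.camera_model("wrist");L=(cloud(m,d)-T)@Rt*1000
for uv in[(330,280),(330,292),(110,260),(110,290),(545,290),(330,322),(330,335),(330,355),(330,390),(100,350),(230,260),(245,245),(410,245),(230,310),(40,260),(450,335)]:print(uv,L[uv[1],uv[0]].round(1))
X=cloud(imaging.camera_model("scene"),np.load("scene0.npy"));L=(X-T)@Rt*1000
for y in range(-100,100,10):
    k=(abs(L[...,0])<60)&(L[...,1]>=y)&(L[...,1]<y+10)&(L[...,2]>-160)&(L[...,2]<20)
    a=L[k]
    if len(a)>5:
        for lo,hi in((-45,-25),(-25,-12),(-12,12),(12,25),(25,45)):
            b=a[(a[:,0]>=lo)&(a[:,0]<hi)]
            if len(b)>2:print(y,lo,hi,len(b),"zmax",b[:,2].max().round())
E
```

```text
(330, 280) [ 31.1   2.1 -81. ]
(330, 292) [ 28.8   2.1 -83.7]
(110, 260) [ 38.8 -59.5 -82.9]
(110, 290) [ 32.8 -56.9 -88.4]
(545, 290) [ 33.4  58.9 -89.3]
(330, 322) [-851.1   25.9  983.3]
(330, 335) [ 21.7   2.  -92.7]
(330, 355) [  25.5    1.8 -103.3]
(330, 390) [  25.6    1.6 -112.2]
(100, 350) [  25.1  -52.1 -101.1]
(230, 260) [  9.2 -45.5 -28.1]
(245, 245) [  7.7 -43.5  -8. ]
(410, 245) [  9.1  46.9 -11. ]
(230, 310) [ -8.7 -42.9 -42.2]
(40, 260) [ 38.8 -78.9 -82.7]
(450, 335) [ 22.9  33.2 -94. ]
-100 25 45 7 zmax -94.0
-90 12 25 7 zmax -89.0
-90 25 45 26 zmax -69.0
-80 12 25 7 zmax -88.0
-80 25 45 45 zmax -76.0
-70 12 25 5 zmax -90.0
-70 25 45 47 zmax -74.0
-60 12 25 5 zmax -89.0
-60 25 45 18 zmax -72.0
-50 -12 12 47 zmax -51.0
-50 12 25 9 zmax -74.0
-50 25 45 50 zmax -70.0
-40 12 25 4 zmax -82.0
-40 25 45 8 zmax -81.0
-30 12 25 4 zmax -83.0
-30 25 45 10 zmax -82.0
-20 25 45 15 zmax -80.0
-10 12 25 13 zmax -81.0
-10 25 45 15 zmax -82.0
0 -12 12 3 zmax -105.0
0 12 25 12 zmax -112.0
0 25 45 14 zmax -82.0
10 -12 12 202 zmax -91.0
10 12 25 178 zmax -109.0
10 25 45 31 zmax -81.0
20 -25 -12 5 zmax -100.0
20 -12 12 79 zmax -100.0
20 12 25 36 zmax -98.0
20 25 45 3 zmax -101.0
30 12 25 9 zmax -109.0
30 25 45 3 zmax -105.0
40 12 25 10 zmax -109.0
40 25 45 3 zmax -99.0
50 -25 -12 3 zmax -2.0
50 -12 12 61 zmax -1.0
50 12 25 9 zmax -109.0
50 25 45 6 zmax -73.0
60 -12 12 222 zmax -3.0
60 12 25 16 zmax -108.0
60 25 45 5 zmax -83.0
70 -25 -12 10 zmax -108.0
70 -12 12 35 zmax -108.0
70 12 25 21 zmax -108.0
70 25 45 19 zmax -81.0
80 -45 -25 40 zmax -65.0
80 -25 -12 79 zmax -66.0
80 -12 12 135 zmax -65.0
80 12 25 80 zmax -67.0
80 25 45 80 zmax -67.0
90 -45 -25 24 zmax -67.0
90 -25 -12 93 zmax -68.0
90 -12 12 213 zmax -69.0
90 12 25 98 zmax -69.0
90 25 45 113 zmax -67.0
```

```bash
python3 - <<'E'
from h import *
for n in("scene","side"):
    X=cloud(imaging.camera_model(n),np.load(f"{n}0.npy"))
    for lo,hi in((.025,.035),(.035,.045),(.045,.058),(.058,.07),(.1,.12),(.15,.2)):
        k=(X[...,0]>.712)&(X[...,0]<.95)&(X[...,1]>-.02)&(X[...,1]<.42)&(X[...,2]>lo)&(X[...,2]<hi)
        nn,l,s,c=cv2.connectedComponentsWithStats(k.astype(np.uint8))
        for i in range(1,nn):
            if s[i][4]>8:
                a=X[l==i]*1000;print(n,lo,s[i],"x",a[:,0].min().round(),a[:,0].max().round(),"y",a[:,1].min().round(),a[:,1].max().round())
p=cv2.imread("pics/scene0.png")[110:300,190:430]
cv2.imwrite("pics/scene0c.png",cv2.resize(p,None,fx=3.1,fy=3.1,interpolation=cv2.INTER_CUBIC))
E
```

```text
scene 0.025 [347 148  64  37 979] x 826.0 940.0 y 94.0 274.0
scene 0.025 [319 156  11   5  31] x 796.0 823.0 y 326.0 354.0
scene 0.025 [331 165  10   8  27] x 783.0 787.0 y 259.0 294.0
scene 0.025 [343 179  12   5  19] x 751.0 781.0 y 204.0 225.0
scene 0.035 [357 151   7   3  10] x 893.0 908.0 y 253.0 271.0
scene 0.035 [319 152  10   6  30] x 798.0 818.0 y 329.0 354.0
scene 0.035 [361 154  23  17  86] x 837.0 901.0 y 178.0 246.0
scene 0.035 [331 163  11   7  27] x 782.0 789.0 y 255.0 294.0
scene 0.035 [340 173  15   9  39] x 750.0 776.0 y 202.0 244.0
scene 0.045 [319 147  10   8  61] x 800.0 829.0 y 327.0 358.0
scene 0.045 [331 160  25  19 185] x 749.0 794.0 y 203.0 294.0
scene 0.058 [332 156  15  10  48] x 780.0 789.0 y 243.0 292.0
scene 0.1 [332 142  16  12  86] x 780.0 791.0 y 242.0 294.0
scene 0.15 [333 118  17  22 250] x 780.0 791.0 y 242.0 294.0
side 0.025 [346 243  48  15 187] x 772.0 835.0 y 205.0 294.0
side 0.025 [404 246  15   9  67] x 802.0 834.0 y 327.0 358.0
side 0.025 [ 306  254   99   50 2604] x 828.0 944.0 y 94.0 279.0
side 0.035 [346 240  49  14 183] x 774.0 836.0 y 204.0 296.0
side 0.035 [405 243  14   7  55] x 809.0 832.0 y 330.0 356.0
side 0.035 [377 265   6  11  21] x 868.0 899.0 y 228.0 249.0
side 0.035 [371 266   6   6  15] x 868.0 884.0 y 224.0 236.0
side 0.035 [352 269  15  11  52] x 868.0 904.0 y 178.0 208.0
side 0.045 [346 232  50  18 362] x 753.0 836.0 y 204.0 296.0
side 0.045 [406 236  14  10 118] x 803.0 832.0 y 331.0 360.0
side 0.058 [366 231  30  14 138] x 784.0 835.0 y 244.0 295.0
side 0.1 [367 211  32  17 249] x 783.0 836.0 y 245.0 296.0
side 0.15 [369 176  34  30 729] x 782.0 837.0 y 244.0 296.0
```

View pics/scene0c.png

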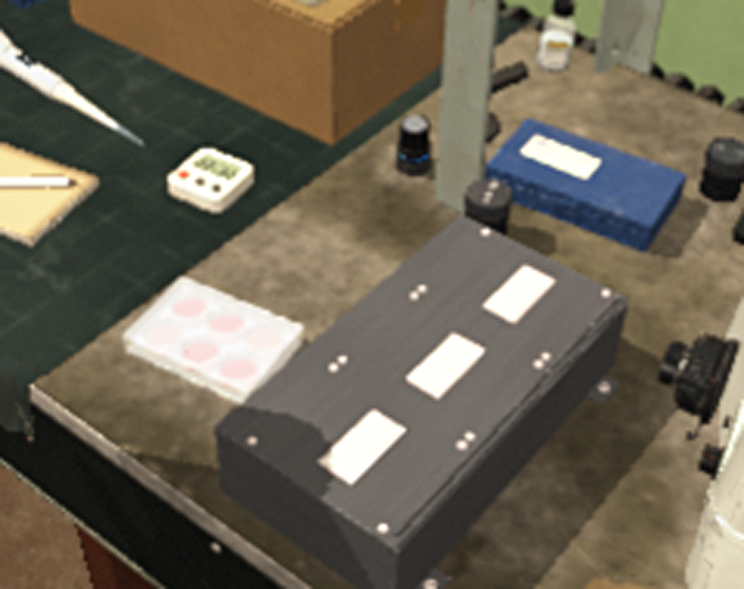

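The crop shows the plate at (213,337) askew in front of the bays, with the can right at the hood's far corner (487,205). In world terms:

| Item | Position (m) |
|---|---|
| Hood mouth | y ≈ 0.209, facing +y |
| Bay centres | x ≈ 0.447, 0.549, 0.651 |
| Plate centre | (0.500, 0.321), turned about +10° |
| Can | about (0.772, 0.225) |

The plate's corner and the can would both foul the hand while probing. So I'll first straighten the plate and nudge it towards -x.

```bash
python3 -m crank '[[[0.036,-0.0275,0],[0,0,1.1],1],[[0.036,-0.0275,0],[0,0,1.1],1],[[0.036,-0.0275,0],[0,0,1.1],1],[[0.036,-0.0275,0],[0,0,1.1],1],[[0.036,-0.0275,0],[0,0,1.1],1],[[0.036,-0.0275,0],[0,0,1.1],1],[[0.036,-0.0275,0],[0,0,1.1],1],[[0.036,-0.0275,0],[0,0,1.1],1],[[0.036,-0.0275,0],[0,0,1.2],1],[[0.036,-0.0275,0],[0,0,1.2],1],[[0.036,-0.0275,0],[0,0,1.2],1],[[0.036,-0.0275,0],[0,0,1.2],1]]'
python3 -m crank '[[[0,0,0],[0,0,0],1],[[0,0,-0.035],[0,0,0],1],[[0,0,-0.035],[0,0,0],1],[[0,0,-0.035],[0,0,0],1],[[0,0,-0.035],[0,0,0],1],[[0,0,0],[0,0,0],1],[[0,0,0],[0,0,0],1]]'
```

```text
clock: 1.4
tool_pos: [0.5909, 0.3249, 0.2265]
orientation: [180.0, 0.0, 0.1]
force: [0.3, 0.5, 0.7]
opening: 0.0877
gripper_force: 0.0
clock: 2.1
tool_pos: [0.5897, 0.3264, 0.0868]
orientation: [179.9, 0.0, 0.1]
force: [-0.5, 0.7, 0.7]
opening: 0.0879
gripper_force: 0.0
```

```bash
python3 -m crank '[[[0,0,-0.03],[0,0,0],1],[[0,0,-0.03],[0,0,0],1],[[0,0,-0.018],[0,0,0],1],[[0,0,0],[0,0,0],1],[[-0.01,0,0],[0,0,0],1],[[-0.008,0,0],[0,0,0],1],[[-0.006,0,0],[0,0,0],1],[[-0.006,0,0],[0,0,0],1]]'
python3 -m crank '[[[-0.005,0,0],[0,0,0],1],[[-0.005,0,0],[0,0,0],1],[[-0.005,0,0],[0,0,0],1],[[-0.005,0,0],[0,0,0],1],[[-0.004,0,0],[0,0,0],1],[[-0.004,0,0],[0,0,0],1],[[0,0,0],[0,0,0],1]]'
python3 -m crank '[[[0.01,0,0],[0,0,0],1],[[0.02,0,0],[0,0,0],1],[[0.02,0,0.03],[0,0,0],1],[[0.02,0,0.04],[0,0,0],1],[[0,0,0.04],[0,0,0],1],[[0,0,0.04],[0,0,0],1]]'
python3 - <<'E'
from h import *
for n in("scene","side"):
    p,d=imaging.snapshot(n);cv2.imwrite(f"pics/{n}1.png",p);X=cloud(imaging.camera_model(n),d)
    k=(X[...,0]>.38)&(X[...,0]<.6)&(X[...,1]>.22)&(X[...,1]<.45)&(X[...,2]>.014)&(X[...,2]<.03)
    for s,q,z in rect(X,k): print(n,s,q,z)
E
```

```text
clock: 2.9
tool_pos: [0.5595, 0.3269, 0.01]
orientation: [-179.9, -0.1, 0.1]
force: [0.1, -1.0, 0.7]
opening: 0.0875
gripper_force: 0.3
clock: 3.6
tool_pos: [0.5311, 0.3263, 0.0085]
orientation: [180.0, 0.0, 0.1]
force: [0.0, 0.2, -0.3]
opening: 0.0875
gripper_force: 0.0
clock: 4.2
tool_pos: [0.6028, 0.3256, 0.1595]
orientation: [180.0, 0.0, 0.0]
force: [0.9, 0.7, -0.4]
opening: 0.0878
gripper_force: 0.0
scene [ 224  202   56   41 1244] ((476.31134033203125, 325.0745544433594), (130.39341735839844, 87.701416015625), 89.5572738647461) 21.963657918103266
side [328 184  41  18 562] ((478.6507568359375, 325.31121826171875), (91.84098815917969, 127.12129974365234), 0.5738112926483154) 22.728056875049084
```

The plate is now straight at (0.477, 0.325). Next I turn the hand, shut the fingers and lean it towards the hood to probe the far bay.

```bash
python3 -m crank '[[[0.004,0,0],[0,0,-8.2],-1],[[0.004,0,0],[0,0,-8.2],-1],[[0.004,0,0],[0,0,-8.2],-1],[[0.004,0,0],[0,0,-8.2],-1],[[0.004,0,0],[0,0,-8.2],-1],[[0.004,0,0],[0,0,-8.2],-1],[[0.004,0,0],[0,0,-8.2],-1],[[0.003,0,0],[0,0,-8.2],-1],[[0.003,0,0],[0,0,-8.2],-1],[[0.003,0,0],[0,0,-8.2],-1],[[0,0,0],[0,0,-8],-1]]'
python3 -m crank '[[[0,-0.003,0],[-8.3,0,0],-1],[[0,-0.003,0],[-8.3,0,0],-1],[[0,-0.003,0],[-8.3,0,0],-1],[[0,-0.003,0],[-8.3,0,0],-1],[[0,-0.003,0],[-8.3,0,0],-1],[[0,-0.003,0],[-8.3,0,0],-1],[[0,-0.002,0],[-8.2,0,0],-1],[[0,0,0],[0,0,0],-1]]'
python3 - <<'E'
from h import *
o=ctrl.get_obs();print(o["joint_pos"].round(),o["tool_pos"],o["orientation"])
for n in("wrist","side"):
    p,d=imaging.snapshot(n);cv2.imwrite(f"pics/{n}2.png",p)
a=cv2.imread("pics/wrist2.png");b=cv2.imread("pics/side2.png")[100:300,150:470]
cv2.imwrite("pics/c2.png",np.vstack([cv2.resize(a,(480,300)),cv2.resize(b,(480,300))]))
E
```

```text
clock: 5.4
tool_pos: [0.6396, 0.3259, 0.1579]
orientation: [180.0, -0.0, -90.3]
force: [-0.1, -0.5, -0.8]
opening: 0.0051
gripper_force: 0.0
clock: 6.2
tool_pos: [0.6371, 0.306, 0.1502]
orientation: [178.8, -58.9, -88.9]
force: [0.3, -0.4, -3.0]
opening: 0.0006
gripper_force: 0.0
[  55.   51.   10.   30. -101.  -63.] [0.63709859 0.30602842 0.15022708] [178.81405219 -58.85940114 -88.85884237]
```

View pics/c2.png

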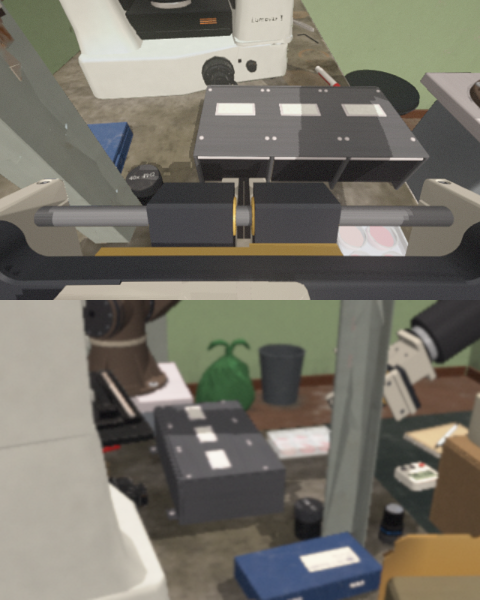

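The picture shows the shut fingertips pointing at the hood's three flaps (wrist, mouth edge at row 160), with the plate at (375,240) and the can at (145,183), clear of the hand. I lower it in front of the far bay.

```bash
python3 -m crank '[[[0.001,-0.008,-0.03],[0,0,0],-1],[[0.001,-0.008,-0.03],[0,0,0],-1],[[0.001,-0.008,-0.03],[0,0,0],-1],[[0,-0.008,-0.03],[0,0,0],-1],[[0,0,0],[0,0,0],-1],[[0,0,0],[0,0,0],-1],[[0,0,0],[0,0,0],-1]]'
```

```text
clock: 7.0
tool_pos: [0.643, 0.2755, 0.0415]
orientation: [-179.8, -57.8, -90.1]
force: [0.4, 0.6, 0.6]
opening: 0.0006
gripper_force: 0.0
```

```bash
python3 -m crank '[[[-0.004,0,-0.02],[0,0,0],-1],[[0,0,-0.01],[0,0,0],-1],[[0,0,0],[0,0,0],-1],[[0,-0.015,0],[0,0,0],-1],[[0,-0.015,0],[0,0,0],-1],[[0,-0.015,0],[0,0,0],-1],[[0,-0.01,0],[0,0,0],-1],[[0,-0.01,0],[0,0,0],-1],[[0,-0.005,0],[0,0,0],-1],[[0,0,0],[0,0,0],-1]]'
python3 -m crank '[[[0,-0.004,0],[0,0,0],-1],[[0,-0.004,0],[0,0,0],-1],[[0,0,0],[0,0,0],-1]]'
python3 -m crank '[[[0,-0.003,0],[0,0,0],-1],[[0,0,0],[0,0,0],-1]]'
python3 -m crank '[[[0,-0.003,0],[0,0,0],-1],[[0,0,0],[0,0,0],-1]]'
```

```text
clock: 8.0
tool_pos: [0.6378, 0.2037, 0.0087]
orientation: [179.9, -58.0, -89.9]
force: [-0.1, 0.0, -0.3]
opening: 0.0001
gripper_force: 0.2
clock: 8.3
tool_pos: [0.6376, 0.196, 0.0085]
orientation: [179.8, -58.0, -89.8]
force: [-0.4, 1.0, -0.9]
opening: 0.0003
gripper_force: 0.1
clock: 8.5
tool_pos: [0.6376, 0.1931, 0.0085]
orientation: [179.8, -58.0, -89.8]
force: [0.2, -0.8, -0.4]
opening: 0.0007
gripper_force: 0.1
clock: 8.7
tool_pos: [0.6376, 0.19, 0.0085]
orientation: [179.8, -58.0, -89.8]
force: [0.2, -0.1, -1.0]
opening: 0.0002
gripper_force: 0.1
```

```bash
python3 -m crank '[[[0,-0.003,0.002],[0,0,0],-1],[[0,0,0],[0,0,0],-1]]'
python3 -m crank '[[[0,-0.003,0],[0,0,0],-1],[[0,0,0],[0,0,0],-1]]'
python3 -m crank '[[[0,-0.002,0],[0,0,0],-1],[[0,0,0],[0,0,0],-1]]'
```

```text
clock: 8.9
tool_pos: [0.6377, 0.187, 0.0108]
orientation: [179.9, -58.0, -89.9]
force: [1.1, 0.2, 0.1]
opening: 0.0002
gripper_force: 0.1
clock: 9.1
tool_pos: [0.6376, 0.1839, 0.0106]
orientation: [179.8, -58.0, -89.8]
force: [0.4, 0.5, -0.5]
opening: 0.0005
gripper_force: 0.1
clock: 9.3
tool_pos: [0.6377, 0.182, 0.0106]
orientation: [179.8, -58.0, -89.8]
force: [0.1, -0.1, 0.3]
opening: 0.0005
gripper_force: 0.1
```

```bash
python3 -m crank '[[[0,-0.002,0],[0,0,0],-1],[[0,0,0],[0,0,0],-1]]';python3 -m crank '[[[0,-0.001,0],[0,0,0],-1],[[0,0,0],[0,0,0],-1]]'
```

```text
clock: 9.5
tool_pos: [0.6377, 0.1802, 0.0105]
orientation: [179.9, -58.0, -89.8]
force: [-0.0, -0.5, 0.2]
opening: 0.0006
gripper_force: 0.4
clock: 9.7
tool_pos: [0.638, 0.1798, 0.0105]
orientation: [179.9, -58.0, -89.8]
force: [0.3, 2.7, -0.5]
opening: 0.0002
gripper_force: 1.4
```

```bash
P='import numpy as np
from plant import ctrl
o=ctrl.get_obs();print(o["force"].round(2),o["moment"].round(3),o["gripper_force"],o["tau"].round(2))'
python3 -m crank '[[[0,-0.001,0],[0,0,0],-1],[[0,0,0],[0,0,0],-1]]';python3 -c "$P"
python3 -m crank '[[[0,-0.001,0],[0,0,0],-1],[[0,0,0],[0,0,0],-1]]';python3 -c "$P"
python3 -m crank '[[[0,0.008,0],[0,0,0],-1],[[0,0,0],[0,0,0],-1]]';python3 -c "$P"
```

```text
clock: 9.9
tool_pos: [0.6382, 0.1795, 0.0105]
orientation: [180.0, -57.9, -89.8]
force: [-0.4, 6.2, -0.9]
opening: 0.0003
gripper_force: 3.1
[-0.37  6.2  -0.93] [ 4.009  0.07  -0.13 ] 3.0774974240921438 [-3.970e+00 -8.100e+01  1.421e+01  3.410e+00 -3.720e+00 -3.000e-02]
clock: 10.1
tool_pos: [0.6383, 0.1793, 0.0105]
orientation: [-180.0, -57.8, -89.9]
force: [-2.0, 9.8, 0.5]
opening: 0.0003
gripper_force: 4.6
[-2.03  9.76  0.46] [ 4.502  0.275 -0.448] 4.5849861251190305 [-6.070e+00 -8.052e+01  1.333e+01  3.400e+00 -4.060e+00 -2.000e-02]
clock: 10.3
tool_pos: [0.6377, 0.186, 0.0106]
orientation: [179.9, -58.0, -89.8]
force: [-0.3, 0.2, -0.5]
opening: 0.0007
gripper_force: 0.1
[-0.29  0.15 -0.49] [ 2.926 -0.05  -0.042] 0.0805578549625352 [ -0.09 -82.08  16.74   3.8   -2.84   0.  ]
```

The finger pad carries the load, rising from 1.4 to 4.6 N as the tip is pressed at a depth of about 34 mm, so the far bay is full. I retreat and slide the plate to +x, clear of the near bay.

```bash
python3 -m crank '[[[0,0.015,0],[0,0,0],-1],[[0,0.02,0],[0,0,0],-1],[[0,0.03,0.005],[0,0,0],-1],[[0,0.03,0.03],[0,0,0],-1],[[0,0.01,0.04],[8.3,0,0],-1],[[0,0,0.04],[8.3,0,0],-1],[[0,0,0.04],[8.3,0,0],-1],[[0,0,0],[8.3,0,0],-1],[[0,0,0],[8.3,0,0],-1],[[0,0.008,0],[8.3,0,0],-1],[[0,0.008,0],[8.2,0,0],1]]'
python3 -m crank '[[[-0.022,0,0],[0,0,8.2],1],[[-0.022,0,0],[0,0,8.2],1],[[-0.022,0,0],[0,0,8.2],1],[[-0.022,0,0],[0,0,8.2],1],[[-0.022,0,0],[0,0,8.2],1],[[-0.022,0,0],[0,0,8.2],1],[[-0.022,0,0],[0,0,8.2],1],[[-0.022,0,0],[0,0,8.2],1],[[-0.022,0,0],[0,0,8.2],1],[[-0.022,0,0],[0,0,8.2],1],[[-0.022,0,0],[0,0,8],1],[[0,0,0],[0,0,0],1]]'
python3 - <<'E'
from h import *
for n in("scene","side"):
    p,d=imaging.snapshot(n);X=cloud(imaging.camera_model(n),d)
    k=(X[...,0]>.38)&(X[...,0]<.6)&(X[...,1]>.22)&(X[...,1]<.45)&(X[...,2]>.014)&(X[...,2]<.03)
    for s,q,z in rect(X,k): print(n,s,q,z)
    k=(X[...,0]>.38)&(X[...,0]<.72)&(X[...,1]>.02)&(X[...,1]<.23)&(X[...,2]>.07)&(X[...,2]<.09)
    for s,q,z in rect(X,k): print("hood",s,q,z)
E
```

```text
clock: 11.4
tool_pos: [0.6377, 0.3062, 0.1672]
orientation: [-179.9, 0.4, -89.9]
force: [0.3, -1.1, 0.2]
opening: 0.0043
gripper_force: 0.0
clock: 12.6
tool_pos: [0.3936, 0.3052, 0.1657]
orientation: [180.0, 0.1, 0.4]
force: [-0.5, -0.5, -0.5]
opening: 0.0873
gripper_force: 0.0
scene [ 223  203   57   40 1171] ((476.7644958496094, 324.8703308105469), (129.738525390625, 88.7785873413086), 89.67315673828125) 22.029838221591977
hood [ 260  180  132  110 7178] ((547.7927856445312, 124.22621154785156), (314.2850036621094, 171.7406463623047), 0.21114568412303925) 80.5135610201263
side [328 184  41  18 561] ((477.3677978515625, 325.2817077636719), (126.3753890991211, 90.2511215209961), 89.48809051513672) 22.648031136548767
hood [ 253  167   87   57 3468] ((550.4300537109375, 126.5643310546875), (170.3300018310547, 313.4031066894531), 89.38807678222656) 81.37433448159854
```

```bash
python3 -m crank '[[[0,0.02,-0.04],[0,0,-0.4],1],[[0,0,-0.04],[0,0,0],1],[[0,0,-0.04],[0,0,0],1],[[0,0,-0.025],[0,0,0],1],[[0,0,-0.011],[0,0,0],1],[[0,0,0],[0,0,0],1],[[0.012,0,0],[0,0,0],1],[[0.008,0,0],[0,0,0],1],[[0.006,0,0],[0,0,0],1],[[0.006,0,0],[0,0,0],1],[[0.006,0,0],[0,0,0],1],[[0.008,0,0],[0,0,0],1]]'
python3 -m crank '[[[0.01,0,0],[0,0,0],1],[[0.01,0,0],[0,0,0],1],[[0.01,0,0],[0,0,0],1],[[0.01,0,0],[0,0,0],1],[[0.01,0,0],[0,0,0],1],[[0.01,0,0],[0,0,0],1],[[0.01,0,0],[0,0,0],1],[[0.01,0,0],[0,0,0],1],[[0.006,0,0],[0,0,0],1],[[0.004,0,0],[0,0,0],1],[[0.002,0,0],[0,0,0],1],[[0,0,0],[0,0,0],1]]'
python3 -m crank '[[[-0.01,0,0],[0,0,0],1],[[-0.02,0,0.01],[0,0,0],1],[[-0.03,0,0.03],[0,0,0],1],[[-0.03,-0.01,0.04],[0,0,-8.2],-1],[[0,-0.01,0.04],[0,0,-8.2],-1],[[0,0,0.04],[0,0,-8.2],-1],[[0,0,0],[0,0,-8.2],-1],[[0,0,0],[0,0,-8.2],-1],[[0,0,0],[0,0,-8.2],-1],[[0,0,0],[0,0,-8.2],-1],[[0,0,0],[0,0,-8.2],-1],[[0,0,0],[0,0,-8.2],-1]]'
python3 - <<'E'
from h import *
for n in("scene","side"):
    p,d=imaging.snapshot(n);X=cloud(imaging.camera_model(n),d)
    k=(X[...,0]>.38)&(X[...,0]<.7)&(X[...,1]>.22)&(X[...,1]<.45)&(X[...,2]>.014)&(X[...,2]<.03)
    for s,q,z in rect(X,k): print(n,s,q,z)
E
```

```text
clock: 13.9
tool_pos: [0.4421, 0.3262, 0.0098]
orientation: [-180.0, -0.0, -0.3]
force: [-0.7, 0.6, 0.8]
opening: 0.0876
gripper_force: 0.5
clock: 15.1
tool_pos: [0.5339, 0.3263, 0.0095]
orientation: [-180.0, -0.0, -0.3]
force: [0.3, -0.2, -0.4]
opening: 0.0878
gripper_force: 0.0
clock: 16.3
tool_pos: [0.4433, 0.3064, 0.1688]
orientation: [-180.0, 0.0, -74.4]
force: [0.9, -0.1, -0.0]
opening: 0.0212
gripper_force: 0.0
scene [ 254  182   54   36 1052] ((588.235595703125, 323.3053894042969), (130.31703186035156, 88.52720642089844), 89.95899200439453) 21.993318851783858
side [339 201  29  19 437] ((588.9039306640625, 303.17510986328125), (83.82894134521484, 90.15386199951172), 89.31468963623047) 22.444428206770436
```

```bash
python3 -m crank '[[[-0.002,0,0],[0,0,-7.8],-1],[[-0.002,0,0],[0,0,-7.8],-1],[[0,-0.003,0],[-8.3,0,0],-1],[[0,-0.003,0],[-8.3,0,0],-1],[[0,-0.003,0],[-8.3,0,0],-1],[[0,-0.003,0],[-8.3,0,0],-1],[[0,-0.003,0],[-8.3,0,0],-1],[[0,-0.003,0],[-8.3,0,0],-1],[[0,-0.002,0],[-8.2,0,0],-1],[[0,0,0],[0,0,0],-1],[[0,0,0],[0,0,0],-1]]'
python3 -m crank '[[[0,-0.005,-0.03],[0,0,0],-1],[[0,-0.005,-0.03],[0,0,0],-1],[[0,0,-0.03],[0,0,0],-1],[[0,0,-0.02],[0,0,0],-1],[[0,0,0],[0,0,0],-1],[[0,0,0],[0,0,0],-1]]'
python3 -c 'from plant import ctrl;print(ctrl.get_obs()["joint_pos"].round())'
```

```text
clock: 17.5
tool_pos: [0.4398, 0.2867, 0.1672]
orientation: [179.1, -58.1, -88.9]
force: [-0.3, -0.1, -0.4]
opening: 0.0004
gripper_force: 0.0
clock: 18.1
tool_pos: [0.4407, 0.277, 0.0602]
orientation: [179.6, -57.9, -89.5]
force: [-0.0, -0.0, -0.2]
opening: 0.0006
gripper_force: 0.0
[ 68.  45. -14.  19. -87. -78.]
```

```bash
python3 -m crank '[[[-0.002,0,-0.025],[0,0,0],-1],[[0,0,-0.015],[0,0,0],-1],[[0,0,-0.008],[0,0,0],-1],[[0,0,0],[0,0,0],-1],[[0,-0.015,0],[0,0,0],-1],[[0,-0.015,0],[0,0,0],-1],[[0,-0.015,0],[0,0,0],-1],[[0,-0.01,0],[0,0,0],-1],[[0,-0.01,0],[0,0,0],-1],[[0,-0.008,0],[0,0,0],-1],[[0,-0.008,0],[0,0,0],-1],[[0,0,0],[0,0,0],-1]]'
python3 -m crank '[[[0,-0.004,0],[0,0,0],-1],[[0,-0.003,0],[0,0,0],-1],[[0,0,0],[0,0,0],-1]]'
python3 -m crank '[[[0,-0.003,0],[0,0,0],-1],[[0,-0.002,0],[0,0,0],-1],[[0,0,0],[0,0,0],-1]]'
```

```text
clock: 19.3
tool_pos: [0.4381, 0.1945, 0.0109]
orientation: [179.5, -58.0, -89.5]
force: [-0.2, -0.6, 0.0]
opening: 0.0006
gripper_force: 0.2
clock: 19.6
tool_pos: [0.4382, 0.1882, 0.0108]
orientation: [179.5, -58.0, -89.4]
force: [-0.9, 0.3, -0.0]
opening: 0.0006
gripper_force: 0.1
clock: 19.9
tool_pos: [0.4382, 0.1832, 0.0108]
orientation: [179.5, -58.0, -89.4]
force: [-0.3, 0.4, -0.3]
opening: 0.0005
gripper_force: 0.1
```

```bash
python3 -m crank '[[[0,-0.002,0],[0,0,0],-1],[[0,0,0],[0,0,0],-1]]';python3 -m crank '[[[0,-0.0015,0],[0,0,0],-1],[[0,0,0],[0,0,0],-1]]';python3 -m crank '[[[0,-0.0015,0],[0,0,0],-1],[[0,0,0],[0,0,0],-1]]';python3 -m crank '[[[0,-0.001,0],[0,0,0],-1],[[0,0,0],[0,0,0],-1]]'
```

```text
clock: 20.1
tool_pos: [0.4383, 0.1813, 0.0108]
orientation: [179.5, -58.0, -89.5]
force: [0.1, 0.1, -0.4]
opening: 0.0005
gripper_force: 0.2
clock: 20.3
tool_pos: [0.4383, 0.18, 0.0108]
orientation: [179.5, -58.0, -89.4]
force: [0.2, 0.4, 0.0]
opening: 0.0003
gripper_force: 0.3
clock: 20.5
tool_pos: [0.4386, 0.1792, 0.0107]
orientation: [179.6, -57.9, -89.5]
force: [-0.8, 3.6, 0.7]
opening: 0.0002
gripper_force: 2.1
clock: 20.7
tool_pos: [0.4388, 0.1789, 0.0107]
orientation: [179.7, -57.9, -89.5]
force: [-2.1, 7.0, 2.0]
opening: 0.0003
gripper_force: 3.8
```

Contact comes at the same depth as in the far bay, close to where the hand's body might meet the roof edge. I'll check by leaning 6° further: a stored plate gives nearly the same depth, while roof contact would come about 5 mm deeper.

```bash
python3 -m crank '[[[0,0.008,0],[0,0,0],-1],[[0,0,0.001],[-6,0,0],-1],[[0,0,0],[0,0,0],-1],[[0,-0.003,0],[0,0,0],-1],[[0,-0.002,0],[0,0,0],-1],[[0,0,0],[0,0,0],-1]]';python3 -m crank '[[[0,-0.001,0],[0,0,0],-1],[[0,0,0],[0,0,0],-1]]';python3 -m crank '[[[0,-0.0015,0],[0,0,0],-1],[[0,0,0],[0,0,0],-1]]';python3 -m crank '[[[0,-0.0015,0],[0,0,0],-1],[[0,0,0],[0,0,0],-1]]'; python3 -m crank '[[[0,-0.001,0],[0,0,0],-1],[[0,0,0],[0,0,0],-1]]'
```

```text
clock: 21.3
tool_pos: [0.4382, 0.1799, 0.0124]
orientation: [179.4, -63.9, -89.4]
force: [-0.3, -0.2, 0.2]
opening: 0.0002
gripper_force: 0.1
clock: 21.5
tool_pos: [0.4384, 0.1794, 0.0122]
orientation: [179.5, -63.9, -89.4]
force: [0.3, -0.1, -0.8]
opening: 0.0006
gripper_force: 0.1
clock: 21.7
tool_pos: [0.4386, 0.1786, 0.0119]
orientation: [179.5, -63.9, -89.4]
force: [-0.2, 4.1, 1.1]
opening: 0.0006
gripper_force: 2.0
clock: 21.9
tool_pos: [0.4388, 0.1781, 0.0115]
orientation: [179.6, -63.8, -89.4]
force: [-1.7, 7.5, 1.7]
opening: 0.0006
gripper_force: 5.3
clock: 22.1
tool_pos: [0.439, 0.178, 0.0115]
orientation: [179.6, -63.8, -89.4]
force: [-3.8, 10.6, 2.6]
opening: 0.0004
gripper_force: 7.0
```

The contact depth stayed the same, so the near bay is full too, and the middle one is empty. I retreat and push the plate from its right side to x = 0.549.

```bash
python3 -m crank '[[[0,0.015,0],[0,0,0],-1],[[0,0.02,0],[0,0,0],-1],[[0,0.03,0.005],[0,0,0],-1],[[0,0.03,0.03],[8,0,0],-1],[[0,0.01,0.04],[8,0,0],-1],[[0,0.01,0.04],[8,0,0],-1],[[0,0.01,0.04],[8,0,0],-1],[[0,0.01,0],[8,0,0],-1],[[0,0.007,0],[8,0,0],-1],[[0,0.006,0],[8,0,0],-1],[[0,0,0],[8,0,0],1]]'
python3 -m crank '[[[0.02,0,0],[0,0,8.2],1],[[0.02,0,0],[0,0,8.2],1],[[0.02,0,0],[0,0,8.2],1],[[0.02,0,0],[0,0,8.2],1],[[0.02,0,0],[0,0,8.2],1],[[0.02,0,0],[0,0,8.2],1],[[0.02,0,0],[0,0,8.2],1],[[0.02,0,0],[0,0,8.2],1],[[0.02,0,0],[0,0,8.2],1],[[0.02,0,0],[0,0,8.2],1],[[0.016,0,0],[0,0,7.4],1],[[0,0,0],[0,0,0],1]]'
python3 - <<'E'
from h import *
print(ctrl.get_obs()["tool_pos"])
for n in("scene","side"):
    p,d=imaging.snapshot(n);X=cloud(imaging.camera_model(n),d)
    k=(X[...,0]>.38)&(X[...,0]<.7)&(X[...,1]>.22)&(X[...,1]<.45)&(X[...,2]>.014)&(X[...,2]<.03)
    for s,q,z in rect(X,k): print(n,s,q,z)
E
```

```text
clock: 23.2
tool_pos: [0.4383, 0.3241, 0.1678]
orientation: [-179.9, 0.4, -89.7]
force: [0.4, -1.5, -0.3]
opening: 0.0044
gripper_force: 0.0
clock: 24.4
tool_pos: [0.6552, 0.3226, 0.1654]
orientation: [179.9, 0.1, -0.2]
force: [-0.9, -0.2, -0.6]
opening: 0.0869
gripper_force: 0.0
[0.65521547 0.32261276 0.16538783]
scene [ 255  182   52   36 1053] ((588.6093139648438, 323.46209716796875), (130.26016235351562, 89.20934295654297), 88.81893157958984) 21.948621511593213
side [339 201  29  19 436] ((588.4237060546875, 302.9288635253906), (84.08997344970703, 89.2399673461914), 89.21878814697266) 22.46126806263323
```

```bash
python3 -m crank '[[[0,0.002,-0.04],[0,0,0.2],1],[[0,0,-0.04],[0,0,0],1],[[0,0,-0.04],[0,0,0],1],[[0,0,-0.025],[0,0,0],1],[[0,0,-0.011],[0,0,0],1],[[0,0,0],[0,0,0],1],[[-0.008,0,0],[0,0,0],1],[[-0.006,0,0],[0,0,0],1],[[-0.006,0,0],[0,0,0],1],[[-0.006,0,0],[0,0,0],1],[[-0.006,0,0],[0,0,0],1],[[-0.006,0,0],[0,0,0],1]]'
python3 -m crank '[[[-0.005,0,0],[0,0,0],1],[[-0.004,0,0],[0,0,0],1],[[-0.003,0,0],[0,0,0],1],[[-0.002,0,0],[0,0,0],1],[[0,0,0],[0,0,0],1],[[0,0,0],[0,0,0],1]]'
python3 -m crank '[[[0.01,0,0],[0,0,0],1],[[0.02,0,0.01],[0,0,0],1],[[0.01,0,0.04],[0,0,0],1],[[0,0.01,0.04],[0,0,0],0],[[0,0.02,0.04],[0,0,-8.2],0],[[-0.01,0.03,0.02],[0,0,-8.2],0],[[-0.01,0.03,0],[0,0,-8.2],0],[[-0.01,0.03,0],[0,0,-8.2],0],[[-0.01,0.02,0],[0,0,-8.2],0],[[-0.01,0,0],[0,0,-8.2],0],[[-0.01,0,0],[0,0,-8.2],0],[[-0.01,0,0],[0,0,-8.2],0]]'
python3 - <<'E'
from h import *
print(ctrl.get_obs()["tool_pos"])
for n in("scene","side"):
    p,d=imaging.snapshot(n);X=cloud(imaging.camera_model(n),d)
    cv2.imwrite(f"pics/{n}5.png",p)
    k=(X[...,0]>.38)&(X[...,0]<.7)&(X[...,1]>.22)&(X[...,1]<.45)&(X[...,2]>.014)&(X[...,2]<.03)
    for s,q,z in rect(X,k): print(n,s,q,z)
E
```

```text
clock: 25.7
tool_pos: [0.616, 0.3257, 0.0113]
orientation: [-180.0, -0.0, -0.1]
force: [1.3, -1.4, 0.8]
opening: 0.0873
gripper_force: 0.5
clock: 26.3
tool_pos: [0.602, 0.3253, 0.0105]
orientation: [180.0, 0.0, -0.1]
force: [0.1, -0.7, -1.1]
opening: 0.0876
gripper_force: 0.0
clock: 27.5
tool_pos: [0.5724, 0.4656, 0.1603]
orientation: [180.0, -0.0, -66.0]
force: [-0.0, -0.1, -0.5]
opening: 0.0436
gripper_force: 0.0
[0.57239178 0.46562991 0.16025617]
scene [ 244  189   54   38 1118] ((547.3982543945312, 322.67401123046875), (129.16078186035156, 88.43756866455078), 89.81028747558594) 21.954133753085525
side [334 194  35  19 498] ((548.0849609375, 312.6068115234375), (105.40230560302734, 92.68132781982422), 88.79174041748047) 22.551976271717997
```

```bash
python3 -m crank '[[[-0.008,-0.015,0],[0,0,-8],-0.2],[[-0.008,-0.015,0],[0,0,-8],-0.2],[[-0.0075,-0.015,0],[0,0,-8],-0.2],[[0,-0.005,-0.04],[0,0,0],-0.2],[[0,0,-0.04],[0,0,0],-0.2],[[0,0,-0.04],[0,0,0],-0.2],[[0,0,-0.02],[0,0,0],-0.2],[[0,0,-0.009],[0,0,0],-0.2],[[0,0,0],[0,0,0],-0.2]]'
python3 -m crank '[[[0,-0.008,0],[0,0,0],-0.2],[[0,-0.006,0],[0,0,0],-0.2],[[0,-0.006,0],[0,0,0],-0.2],[[0,-0.006,0],[0,0,0],-0.2],[[0,-0.007,0],[0,0,0],-0.2],[[0,-0.007,0],[0,0,0],-0.2],[[0,-0.007,0],[0,0,0],-0.2],[[0,-0.006,0],[0,0,0],-0.2],[[0,-0.004,0],[0,0,0],-0.2],[[0,0,0],[0,0,0],-0.2]]'
python3 - <<'E'
from h import *
for n in("scene","side"):
    p,d=imaging.snapshot(n);X=cloud(imaging.camera_model(n),d)
    cv2.imwrite(f"pics/{n}6.png",p)
    k=(X[...,0]>.48)&(X[...,0]<.62)&(X[...,1]>.215)&(X[...,1]<.45)&(X[...,2]>.014)&(X[...,2]<.03)
    for s,q,z in rect(X,k): print(n,s,q,z)
E
```

```text
clock: 28.5
tool_pos: [0.5491, 0.4149, 0.0105]
orientation: [179.9, -0.1, -89.6]
force: [-0.2, 0.3, 0.3]
opening: 0.0353
gripper_force: 0.0
clock: 29.5
tool_pos: [0.5486, 0.3576, 0.0116]
orientation: [180.0, -0.0, -89.7]
force: [1.0, 0.4, 0.6]
opening: 0.0352
gripper_force: 0.0
scene [254 195  47  34 881] ((547.1903076171875, 306.4601745605469), (89.51569366455078, 120.61204528808594), 0.8763509392738342) 22.031809910543497
side [332 195  37  19 534] ((546.9766845703125, 301.9253234863281), (108.8566665649414, 92.76896667480469), 87.16327667236328) 22.57266727450191
```

```bash
python3 - <<'E'
import cv2,numpy as np
p,_=__import__("plant").imaging.snapshot("wrist")
a=cv2.imread("pics/scene6.png")[130:290,200:400]
cv2.imwrite("pics/c6.png",np.vstack([cv2.resize(a,(480,384)[:2],interpolation=cv2.INTER_CUBIC)[:300],cv2.resize(p,(480,300))]))
E
```

```text
(no output)
```

View pics/c6.png

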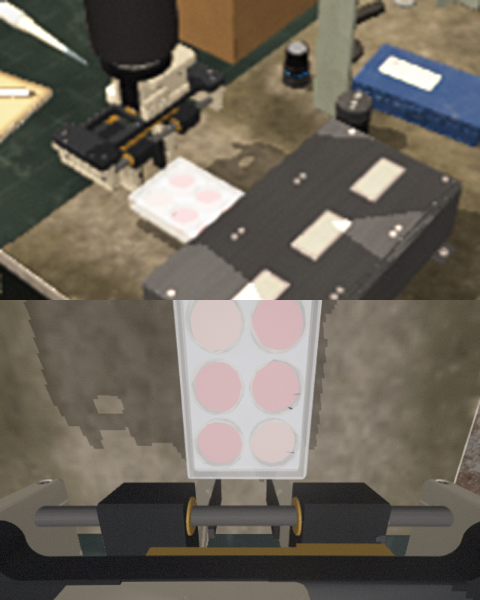

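The plate sits squarely against the two fingertips (wrist, end edge at row 476) and lines up with the middle bay's label in the scene. I push it in upright first.

```bash
python3 -m crank '[[[0,-0.004,0],[0,0,-0.2],-0.2],[[0,-0.006,0],[0,0,0],-0.2],[[0,-0.006,0],[0,0,0],-0.2],[[0,-0.006,0],[0,0,0],-0.2],[[0,-0.006,0],[0,0,0],-0.2],[[0,-0.006,0],[0,0,0],-0.2]]'
python3 -m crank '[[[0,-0.006,0],[0,0,0],-0.2],[[0,-0.006,0],[0,0,0],-0.2],[[0,-0.006,0],[0,0,0],-0.2],[[0,-0.006,0],[0,0,0],-0.2],[[0,-0.005,0],[0,0,0],-0.2],[[0,-0.003,0],[0,0,0],-0.2],[[0,0,0],[0,0,0],-0.2]]'
```

```text
clock: 30.25
tool_pos: [0.5488, 0.3239, 0.0118]
orientation: [180.0, 0.0, -89.9]
force: [0.4, 1.3, -0.4]
opening: 0.035
gripper_force: 0.3
clock: 30.95
tool_pos: [0.5487, 0.2919, 0.0118]
orientation: [180.0, -0.0, -89.9]
force: [-0.3, 0.8, -1.0]
opening: 0.0352
gripper_force: 0.0
```

```bash
python3 -m crank '[[[0,0.015,0],[0,0,0],-0.2],[[0,0.01,0.03],[0,0,0],-0.2],[[0,0,0.03],[-8.3,0,0],-0.2],[[0,0,0.02],[-8.3,0,0],-0.2],[[0,0,0],[-8.3,0,0],-0.2],[[0,0,0],[-8.3,0,0],-0.2],[[0,0,0],[-8.3,0,0],-0.2],[[0,0,0],[-8.3,0,0],-0.2],[[0,0,0],[-8.2,0,0],-0.2],[[0,0,0],[0,0,0],-0.2],[[0,0,0],[0,0,0],-0.2]]'
python3 -m crank '[[[0,0,-0.03],[0,0,0],-0.2],[[0,0,-0.03],[0,0,0],-0.2],[[0,0,-0.01],[0,0,0],-0.2],[[0,0,0],[0,0,0],-0.2],[[0,0,0],[0,0,0],-0.2]]'
```

```text
clock: 32.05
tool_pos: [0.5483, 0.3182, 0.0893]
orientation: [179.7, -58.1, -89.6]
force: [0.2, -0.5, 1.0]
opening: 0.035
gripper_force: 0.0
clock: 32.55
tool_pos: [0.5496, 0.3182, 0.024]
orientation: [-179.9, -57.8, -90.0]
force: [0.8, 0.9, 0.1]
opening: 0.0352
gripper_force: 0.0
```

```bash
python3 -m crank '[[[0,0,-0.009],[0,0,0],-0.2],[[0,0,-0.004],[0,0,0],-0.2],[[0,0,0],[0,0,0],-0.2],[[0,-0.012,0],[0,0,0],-0.2],[[0,-0.01,0],[0,0,0],-0.2],[[0,-0.006,0],[0,0,0],-0.2],[[0,-0.006,0],[0,0,0],-0.2],[[0,-0.006,0],[0,0,0],-0.2],[[0,-0.006,0],[0,0,0],-0.2],[[0,-0.006,0],[0,0,0],-0.2],[[0,-0.006,0],[0,0,0],-0.2]]'
python3 -m crank '[[[0,-0.006,0],[0,0,0],-0.2],[[0,-0.006,0],[0,0,0],-0.2],[[0,-0.006,0],[0,0,0],-0.2],[[0,-0.006,0],[0,0,0],-0.2],[[0,-0.006,0],[0,0,0],-0.2],[[0,-0.006,0],[0,0,0],-0.2],[[0,-0.006,0],[0,0,0],-0.2]]'
```

```text
clock: 33.65
tool_pos: [0.5489, 0.2592, 0.0089]
orientation: [179.9, -58.0, -89.8]
force: [0.2, 0.6, 0.7]
opening: 0.0355
gripper_force: 0.7
clock: 34.35
tool_pos: [0.5488, 0.217, 0.0088]
orientation: [179.9, -58.0, -89.8]
force: [0.2, 1.7, 0.5]
opening: 0.0352
gripper_force: 0.7
```

```bash
python3 -m crank '[[[0,-0.006,0],[0,0,0],-0.2],[[0,-0.006,0],[0,0,0],-0.2],[[0,-0.006,0],[0,0,0],-0.2],[[0,-0.006,0],[0,0,0],-0.2],[[0,-0.005,0],[0,0,0],-0.2],[[0,-0.003,0],[0,0,0],-0.2],[[0,0,0],[0,0,0],-0.2]]'
python3 -m crank '[[[0,-0.002,0],[0,0,0],-0.2],[[0,0,0],[0,0,0],-0.2]]'
python3 -m crank '[[[0,-0.002,0],[0,0,0],-0.2],[[0,0,0],[0,0,0],-0.2]]'
```

```text
clock: 35.05
tool_pos: [0.5486, 0.1849, 0.0087]
orientation: [179.8, -58.0, -89.8]
force: [-0.7, 0.3, -0.1]
opening: 0.035
gripper_force: 0.2
clock: 35.25
tool_pos: [0.5487, 0.1834, 0.0086]
orientation: [179.8, -58.0, -89.8]
force: [0.1, 0.6, -0.6]
opening: 0.0348
gripper_force: 0.3
clock: 35.45
tool_pos: [0.5487, 0.1814, 0.0087]
orientation: [179.8, -58.0, -89.8]
force: [0.2, 0.3, -0.2]
opening: 0.0351
gripper_force: 0.4
```

```bash
python3 -m crank '[[[0,-0.0012,0],[0,0,0],-0.2],[[0,0,0],[0,0,0],-0.2]]'
python3 -m crank '[[[0,0.01,0],[0,0,0],-0.2],[[0,0.015,0],[0,0,0],-0.2],[[0,0.02,0],[0,0,0],-0.2],[[0,0.03,0],[0,0,0],-0.2],[[0,0.03,0.01],[0,0,0],-0.2],[[0,0.01,0.04],[0,0,0],-0.2],[[0,0,0.05],[0,0,0],-0.2],[[0,0,0.05],[0,0,0],-0.2],[[0,0,0],[0,0,0],-0.2],[[0,0,0],[0,0,0],-0.2]]'
python3 - <<'E'
from h import *
P={}
for n in("scene","side","wrist"):
    p,d=imaging.snapshot(n);P[n]=p;cv2.imwrite(f"pics/{n}9.png",p)
    X=cloud(imaging.camera_model(n),d)
    k=(X[...,0]>.4)&(X[...,0]<.7)&(X[...,1]>.13)&(X[...,1]<.23)&(X[...,2]>.02)&(X[...,2]<.07)
    if n=="wrist":
        for x in(.447,.549,.651):
            j=k&(abs(X[...,0]-x)<.035)
            for lo in(.02,.035,.05):
                q=X[j&(X[...,2]>=lo)&(X[...,2]<lo+.015)];print(x,lo,len(q),np.percentile(q[:,1],[5,50,95]).round(4) if len(q) else "")
cv2.imwrite("pics/c9.png",np.vstack([cv2.resize(P["wrist"],(640,400))[:220],cv2.resize(P["scene"][110:300,190:430],(640,370))]))
E
```

```text
clock: 35.65
tool_pos: [0.5487, 0.1802, 0.0087]
orientation: [179.8, -58.0, -89.8]
force: [0.6, 0.8, -0.3]
opening: 0.035
gripper_force: 0.3
clock: 36.65
tool_pos: [0.5488, 0.2963, 0.1603]
orientation: [-180.0, -57.8, -90.0]
force: [0.1, -0.5, -1.0]
opening: 0.0348
gripper_force: 0.0
0.447 0.02 71 [0.2059 0.2065 0.207 ]
0.447 0.035 511 [0.2058 0.2066 0.2072]
0.447 0.05 559 [0.2059 0.2066 0.2072]
0.549 0.02 437 [0.2062 0.2069 0.2075]
0.549 0.035 498 [0.2062 0.2069 0.2075]
0.549 0.05 550 [0.2062 0.2069 0.2076]
0.651 0.02 82 [0.2063 0.207  0.2075]
0.651 0.035 512 [0.2064 0.2071 0.2077]
0.651 0.05 574 [0.2064 0.2071 0.2078]
```

View pics/c9.png

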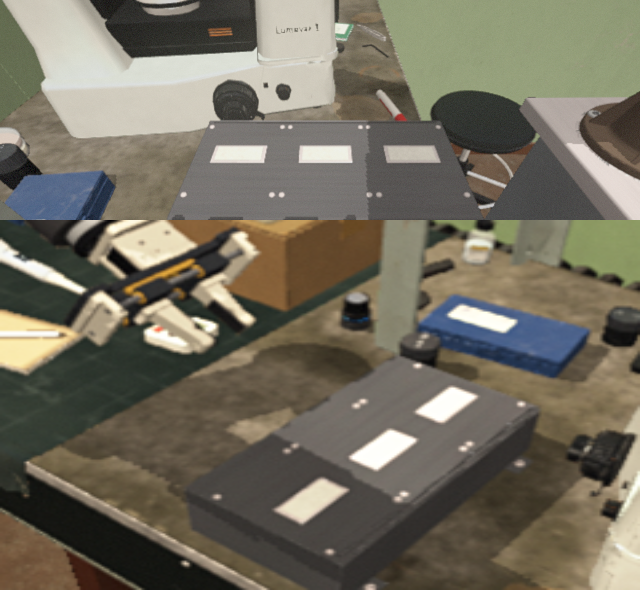

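All three flaps hang vertical at y ≈ 0.207, the plate is out of sight, and the hand is clear. I hand the job in.

```bash
python3 -c 'from plant import close_job;print(close_job())'
```

```text
the job is handed in; nothing more can be done
None
```

The six-well plate is in the middle bay, the empty one, since probing found plates in the far and near bays; all three flaps hang closed, and the job was handed in with the robot clock at about 37 s of the 61 s allowed.

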